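# Seat the reference puck in the colour reader

## Robot

A 6-joint arm with a two-finger parallel gripper is mounted at the origin on the work surface. World frame = base frame: x ahead of the robot, y to its left, z up, the work surface at z = 0. Lengths are in m, angles in degrees, forces in N, time in s.
With the tool pointing down it reaches from about 0.375 to 0.9 m from the base axis. Payload 3.1 kg.
Tool frame: the origin (TCP) lies at the very end of the fingers, on their centre line; the grasp point (between the pads) lies bot.grip_point_offset behind it (bot.grip_point_offset is the distance from the TCP to the grasp point, in m); z points along the fingers, y is the line along which they close (so a half turn about z gives the same grasp; the last joint's range is limited). The gripper opens to 87 mm and grips with 3 to 60 N. Pads are 19 mm wide; open, the fingers measure 117 mm over their backs; the gripper's body (75 mm by 190 mm) begins 51 mm behind the grasp point.
Start: joints at [63.856, 30.224, 82.088, -0, 67.689, -10.227], TCP at [0.171, 0.601, 0.223] pointing down, gripper open.
Joint ranges: [-176.69, 176.69], [-43.24, 126.21], [12.49, 139.97], [-82, 262], [0, 151.66], [-163.58, 163.58]. Speed limits (degrees/s): [159.86, 159.86, 180, 180, 180, 180].

## Interface

Orientations are given as a 3x3 rotation matrix whose columns are the frame's x, y, z axes.
In Python, from rig import bot, viewer, ticket gives the robot as it stands.
- The arm moves only by the tool servo_tool, never from a script. Its argument "targets" is a list of rows, each an object with "offset": the shift along the tool's x, y, z in m, a list of three; "dr": the turn, a rotation vector about the tool's x, y, z in degrees, a list of three. In form: [{"offset": [x, y, z], "dr": [ax, ay, az]}, ...]. A call has 1 to 20 rows; each row is the pose to reach, as a shift and turn from the pose commanded when the call began, along the tool's axes at that moment; what a row does not reach only later rows make up. A row lasts 1/12 s, in which the tool goes at most 41.7 mm and 7.16 degrees, less where a joint would pass 70% of its speed; a pose out of reach is approached as far as the arm can. A call with a gripper value outside its range is refused whole. "gripper" is the gripper command: -1 is fully open, 1 is shut, values between are in proportion, set as the call begins (left out, the last holds). The fingers move at their own pace and stop on an object; the grip force is fixed at half the most. Time passes only in rows, so rows that repeat a pose let the fingers close. It gives the time, the measured TCP pose, the force, the opening and the grip force at its end, in the units of the state.
- bot.read_state(): the state, without advancing time (a new reading comes with each control period).
- viewer.capture(name): name is "scene" or "top" or "wrist"; returns a dict with "color" (400x640x3 uint8, red, green, blue), "camera_matrix" (3x3 intrinsics, pixels), "R" (3x3) and "t" (3): a world point X has camera coordinates R X + t. Camera axes: x right, y down, z forward; pixel columns grow to the right and rows downward; lengths in m; the calibration is good to about 2 mm. A picture is of the moment at which its call begins. There is no depth.
- ticket.hand_in(): hands the job in; it is judged then, once.
The state is a dict: "time_s": time; "joint_positions": joint angles; "qvel": joint speeds; "tau": joint torques, N m; "position": TCP position; "tcp_rot": TCP orientation; "force": force on the tool from outside, world axes, zero at the start; "moment": the same for the moment, N m; "opening": opening from 0.0 (shut) to 1.0 (fully open); "grasp_force": force on a finger pad.
Only numpy, scipy, OpenCV 4.12 (cv2) and the standard library are available. Lean on these libraries where they do the work, as an engineer would, in place of code of your own. Each camera call takes 0.05 s, during which the arm holds its last target. There are 200 camera calls.

## Task

Calibrate the colour reader on the paint bench: lift the white reference puck by its knob, set it down flat and gently on the right-hand half (seen from the robot) of the reader's metal bed, and slide it left along the bed, never lifting it over the left half, until you feel it drop fully home in the shallow round pocket. Do not ram it against the pocket wall, since the puck is brittle ceramic. Then press the round button on the front of the reader fully down, let go of everything, and leave the things standing around where they are.

Things in the scene. Friction and masses are not known exactly. Their poses are not given: they have to be found in the camera images.
- puck: White ceramic reference puck: flat disc 60 mm across, 8 mm thick, lower rim bevelled 2 mm, with an upright round black knob 16 mm across in its middle, standing 30 mm above the disc (38 mm over all). About 0.26 kg. Origin: centre of the underside; z up. Starts on the table to the right of the reader. Brittle: keep its contact with the reader under 25 N
- reader: Colour reader fixed on the table: low grey case 124 (x) by 310 mm (y). Origin: centre of its underside, on the table; z up, y to its left end, x away from the robot. On it a flat metal bed, top 50 mm above the table, usable from x = -45 to +31 and y = -84 to +84 mm at least. Black end strips at y = -151 and +151 mm are lower than the bed
- reader_load (a point): Setting-down spot for the puck: point on the bed's top in its plain right half, at x = 0, y = -50 mm from the reader's origin, 50 mm above the table. Left half means y > 0. Bed and puck are slippery (about 0.2): the loose puck slides at under 1 N. Pushed high on its knob or hard it tips forward and jams on the pocket's near rim, so push low (6 mm above the disc is fine)
- reader_lane (a point): Point on the bed's top at x = 0, y = +68 mm. The bed's one round pocket, 63 mm across, 4 mm deep, pale window in its floor, is centred on x = 0, but the bed slides lengthwise and was left (stiffly held) anywhere: pocket y is +37 to +99 mm. A loose puck slid at about 20 mm/s along x = 0 (within 1.5 mm) dips, drops (underside 46 mm above the table) and is stopped hard by the far wall
- reader_fence (a point): Top edge of the metal fence along the bed's far side, mid-length: face at x = +31 mm, parallel to y, top 57 mm above the table (7 mm above the bed). A puck touching it runs 1 mm off the pocket's centre line
- measure (a joint): Round grey push button, 26 mm across, on the console at the front (robot side) of the reader: 0 = out, 0.006 m = fully down; springs back, about 5 N to press it home
- measure_top (a point): Centre of the button's upper face; it sits on the console, at x = -95, y = +60 mm from the reader's origin
- squeeze_a: Grey squeeze bottle with pointed tip, 52 mm across, 162 mm tall, bystander; origin at the centre of its underside
- squeeze_b: White squeeze bottle with pointed tip, 52 mm across, 162 mm tall, bystander; origin at the centre of its underside
- tin: Flat-sided steel tin with a small screw cap, 60 x 90 x 110 mm (122 with the cap), bystander; origin at the centre of its underside
- cup: Brown paper mixing cup, 72 mm across the mouth, 85 mm tall, bystander; origin at the centre of its underside
- jar_lid: Steel jar lid, a plain disc without knob, 68 mm across, 10 mm thick, bystander; origin at the centre of its underside
- stir_stick: Wooden stirring stick lying flat, 200 x 22 x 5 mm, bystander; origin at the centre of its underside
- jar: White plastic jar, 60 mm across, 80 mm tall, bystander; origin at the centre of its underside

How it is judged:
By the outcome, as a careful person would: the job done as asked, in the order asked, and still so for the second after the job is handed in, with the robot touching nothing.
It also fails if it takes over 56 s, if anything falls off the work surface, if the arm or the gripper's body presses on something with over 40 N, if the wrist force passes 120 N, or if a joint passes its speed limit or range.

## Working session

There is one attempt and no reset: what is moved stays moved. The work goes in short steps, Python scripts to look and compute and a tool call to move; the robot and the scene stay as the last step left them, time stands still between calls to the robot, and variables do not carry over. Pictures are saved under pics/ and viewed, at most 10 in all, crops included, and the job is handed in when it is done.

Besides the shell and the picture viewer there is one more tool, called as name([rows], argument=value, ...), one row to a line, values as JSON. servo_tool: Moves the arm, as the interface text tells. Its arguments: {"type":"object","properties":{"targets":{"type":"array"},"gripper":{"type":"number"}},"required":["targets"]}

```bash
ls; mkdir -p pics
cat > h.py <<'E'
import numpy as np, cv2
from rig import bot, viewer, ticket
def snap(n,f=None):
    c=viewer.capture(n)
    if f: cv2.imwrite('pics/'+f,c['color'][:,:,::-1])
    return c
def ray(c,uv,z):
    K,R,t=map(np.array,(c['camera_matrix'],c['R'],c['t']))
    d=R.T@np.linalg.solve(K,[uv[0],uv[1],1]); o=-R.T@t
    return o+d*(z-o[2])/d[2]
def proj(c,X):
    K,R,t=map(np.array,(c['camera_matrix'],c['R'],c['t']))
    p=K@(R@np.array(X)+t); return p[:2]/p[2]
E
python3 - <<'E'
from h import *
import pickle
d={n:snap(n,n+'0.png') for n in('scene','top')}
pickle.dump(d,open('d0.pkl','wb'))
for n in d: print(n,-np.array(d[n]['R']).T@d[n]['t'])
s=bot.read_state(); print(s['time_s'],s['position'],np.round(s['tcp_rot'],3),bot.grip_point_offset)
E
```

```text
pics
scene [ 1.43829153 -0.30498977  1.5294289 ]
top [ 0.47143683 -0.02224712  1.44520134]
0.1 [0.171102   0.60045696 0.22168671] [[-0.962  0.274 -0.001]
 [ 0.274  0.962 -0.002]
 [ 0.    -0.002 -1.   ]] 0.0187
```

View pics/top0.png

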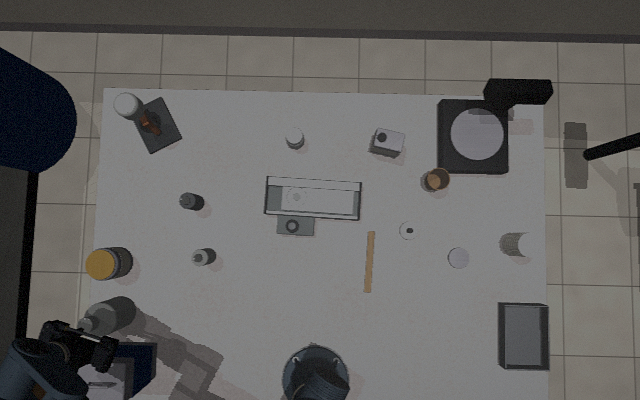

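View pics/scene0.png

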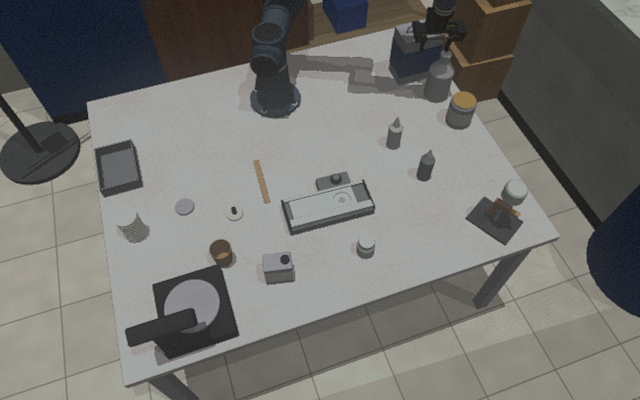

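The top view shows the puck at about (408,231), the reader at (265–361, 177–220), the pocket near (296,197) and the button near (292,226). The jar lid, at (458,258), has no knob. Next I'll enlarge the reader area and measure it.

Run:
```python
from h import *
import pickle
c=pickle.load(open('d0.pkl','rb'))['top']; im=c['color']
cr=im[165:245,255:425]; cv2.imwrite('pics/crop0.png',cv2.convertScaleAbs(cv2.resize(cr,None,fx=4.7,fy=4.7,interpolation=cv2.INTER_CUBIC)[:,:,::-1],alpha=1.3))
for n,uv,z in [('knob',(409,231),.038),('puckdisc',(407.5,231),.008),('c1',(265,177),.057),('c2',(361,178),.057),('c3',(361,220),.05),('c4',(264,217),.05),('pocket',(296,197),.05),('button',(292,226),.045)]: print(n,np.round(ray(c,uv,z),3))
```

```text
knob [ 0.482 -0.292  0.038]
puckdisc [ 0.482 -0.293  0.008]
c1 [0.643 0.176 0.057]
c2 [ 0.648 -0.133  0.057]
c3 [ 0.513 -0.136  0.05 ]
c4 [0.515 0.176 0.05 ]
pocket [0.582 0.075 0.05 ]
button [0.488 0.085 0.045]
```

View pics/crop0.png

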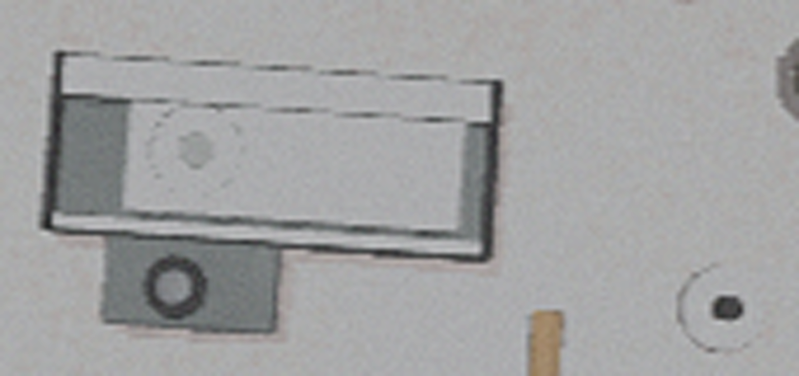

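The enlarged crop shows the reader turned about 4° clockwise, with the pocket centre at (196,150) in crop pixels, the button at (176,287) and the puck knob at (728,308). I'll go above the reader first and take one wrist look on the way.

servo_tool([
  {"offset":[-0.467,-0.439,-0.03],"dr":[0,0,-12]},
  {"offset":[-0.467,-0.439,-0.03],"dr":[0,0,-12]},
  {"offset":[-0.467,-0.439,-0.03],"dr":[0,0,-12]},
  {"offset":[-0.467,-0.439,-0.03],"dr":[0,0,-12]},
  {"offset":[-0.467,-0.439,-0.03],"dr":[0,0,-12]},
  {"offset":[-0.467,-0.439,-0.03],"dr":[0,0,-12]},
  {"offset":[-0.467,-0.439,-0.03],"dr":[0,0,-12]},
  {"offset":[-0.467,-0.439,-0.03],"dr":[0,0,-12]},
  {"offset":[-0.467,-0.439,-0.03],"dr":[0,0,-12]},
  {"offset":[-0.467,-0.439,-0.03],"dr":[0,0,-12]},
  {"offset":[-0.467,-0.439,-0.03],"dr":[0,0,-12]},
  {"offset":[-0.467,-0.439,-0.03],"dr":[0,0,-12]},
  {"offset":[-0.467,-0.439,-0.03],"dr":[0,0,-12]},
  {"offset":[-0.467,-0.439,-0.03],"dr":[0,0,-12]},
  {"offset":[-0.467,-0.439,-0.03],"dr":[0,0,-12]},
  {"offset":[-0.467,-0.439,-0.03],"dr":[0,0,-12]},
  {"offset":[-0.467,-0.439,-0.03],"dr":[0,0,-12]},
  {"offset":[-0.467,-0.439,-0.03],"dr":[0,0,-12]},
])

```text
time_s: 1.6
position: [0.4999, 0.0501, 0.2521]
tcp_rot: [[-0.997, 0.071, -0.001], [0.071, 0.997, 0.001], [0.001, 0.001, -1.0]]
force: [-0.9, -0.2, -0.2]
opening: 1.002
grasp_force: 0.0
```

Run:
```python
from h import *
import pickle
c=snap('wrist'); pickle.dump(c,open('w1.pkl','wb'))
cv2.imwrite('pics/w1.png',cv2.convertScaleAbs(c['color'][:,:,::-1],alpha=1.3))
s=bot.read_state(); print(s['time_s'],s['position'],np.round(s['tcp_rot'],4),-np.array(c['R']).T@c['t'])
```

```text
1.65 [0.4990537  0.05107239 0.25196994] [[-9.976e-01  6.920e-02 -2.300e-03]
 [ 6.920e-02  9.976e-01  9.000e-04]
 [ 2.300e-03  7.000e-04 -1.000e+00]] [0.42515816 0.05487677 0.41373687]
```

View pics/w1.png

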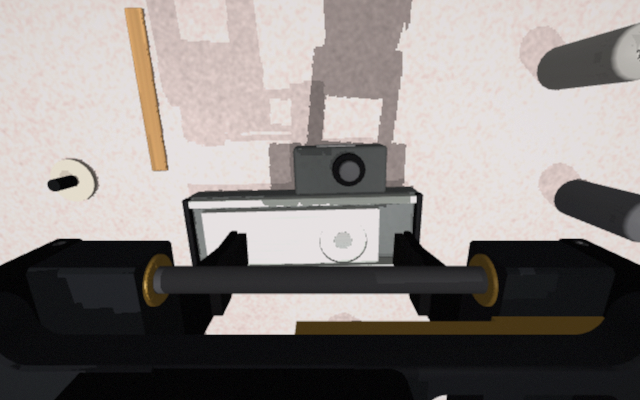

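The wrist view, seen from the robot side with +y to the right, shows the pocket at (343,240), the button at (348,169) and the puck at (72,180). I'll combine these with the top view.

Run:
```python
from h import *
import pickle
t=pickle.load(open('d0.pkl','rb'))['top']; w=pickle.load(open('w1.pkl','rb'))
P=lambda c:np.array(c['camera_matrix'])@np.c_[c['R'],c['t']]
def tri(a,b):
    X=cv2.triangulatePoints(P(t),P(w),np.array(a,float).reshape(2,1),np.array(b,float).reshape(2,1)).ravel(); return X[:3]/X[3]
cp=lambda x,y:(255+x/4.7,165+y/4.7)
print('button',tri(cp(176,287),(348,169)).round(4))
print('pocket',tri(cp(196,150),(343,240)).round(4),ray(t,cp(196,150),.05).round(4),ray(w,(343,240),.05).round(4))
g=cv2.cvtColor(t['color'],cv2.COLOR_RGB2GRAY); gw=cv2.cvtColor(w['color'],cv2.COLOR_RGB2GRAY)
# knob in top
m=(g[215:245,395:422]<70).astype(np.uint8); M=cv2.moments(m,True); k=(395+M['m10']/M['m00'],215+M['m01']/M['m00']); print('knob top',k,M['m00'],ray(t,k,.030).round(4))
# puck disc in wrist by colour: print table/disc values
print(w['color'][190,85],w['color'][220,85],w['color'][183,60])
m=(gw[160:205,40:105]<60).astype(np.uint8); y,x=np.nonzero(m); print('knob w px',x.min()+40,x.max()+40,y.min()+160,y.max()+160)
# knob base end = right end; wrist
for z,uv in ((.038,(52,184)),(.008,(73,181))): print(z,ray(w,uv,z).round(4))
# lines: fence top edge and far edge from top; near wall in wrist
a,b=ray(t,cp(62,95),.057),ray(t,cp(490,125),.057); print('fence',a.round(4),b.round(4),np.degrees(np.arctan2(a[0]-b[0],a[1]-b[1])))
for z in(.05,.057):
  a,b=ray(w,(184,200),z),ray(w,(420,189),z); print('near',z,a.round(4),b.round(4),np.degrees(np.arctan2(a[0]-b[0],a[1]-b[1])),np.linalg.norm(a-b))
for x,y in((58,52),(500,82),(42,228),(490,262)): print('case',ray(t,cp(x,y),.057).round(4))
```

```text
button [0.488  0.083  0.0632]
pocket [0.5816 0.0728 0.0566] [0.5821 0.0728 0.05  ] [0.5846 0.0741 0.05  ]
knob top (409.3076923076923, 230.1153846153846) 26.0 [ 0.4847 -0.2943  0.03  ]
[176 170 157] [176 165 162] [ 8 10  8]
knob w px 48 95 165 190
0.038 [ 0.4851 -0.2972  0.038 ]
0.008 [ 0.4878 -0.2948  0.008 ]
fence [0.6171 0.165  0.057 ] [ 0.6036 -0.1278  0.057 ] 2.6330310078241514
near 0.05 [ 0.5154 -0.125   0.05  ] [0.5221 0.1742 0.05  ] -178.7271626279533 0.2993305756143826
near 0.057 [ 0.5137 -0.1216  0.057 ] [0.5202 0.1719 0.057 ] -178.7271626279533 0.29357005413317194
case [0.6466 0.1688 0.057 ]
case [ 0.6333 -0.1341  0.057 ]
case [0.5258 0.1754 0.057 ]
case [ 0.5103 -0.1295  0.057 ]
```

servo_tool([
  {"offset":[-0.009,-0.344,0.1],"dr":[0,0,-1.5]},
  {"offset":[-0.009,-0.344,0.1],"dr":[0,0,-1.5]},
  {"offset":[-0.009,-0.344,0.1],"dr":[0,0,-1.5]},
  {"offset":[-0.009,-0.344,0.1],"dr":[0,0,-1.5]},
  {"offset":[-0.009,-0.344,0.1],"dr":[0,0,-1.5]},
  {"offset":[-0.009,-0.344,0.1],"dr":[0,0,-1.5]},
  {"offset":[-0.009,-0.344,0.1],"dr":[0,0,-1.5]},
  {"offset":[-0.009,-0.344,0.1],"dr":[0,0,-1.5]},
  {"offset":[-0.009,-0.344,0.1],"dr":[0,0,-1.5]},
  {"offset":[-0.009,-0.344,0.1],"dr":[0,0,-1.5]},
  {"offset":[-0.009,-0.344,0.1],"dr":[0,0,-1.5]},
  {"offset":[-0.009,-0.344,0.1],"dr":[0,0,-1.5]},
])

```text
time_s: 2.65
position: [0.4853, -0.2906, 0.1524]
tcp_rot: [[-0.999, 0.041, -0.001], [0.041, 0.999, 0.002], [0.001, 0.002, -1.0]]
force: [0.0, -0.2, 0.4]
opening: 1.001
grasp_force: 0.0
```

Run:
```python
from h import *
import pickle
c=snap('wrist'); pickle.dump(c,open('w2.pkl','wb'))
cv2.imwrite('pics/w2.png',cv2.convertScaleAbs(c['color'][:,:,::-1],alpha=1.3))
s=bot.read_state(); print(s['time_s'],s['position'],np.round(s['tcp_rot'],4))
p=np.array(s['position']);print('tcp px',proj(c,p),'guess knob',proj(c,[.485,-.294,.038]),proj(c,[.485,-.294,.008]))
```

```text
2.7 [ 0.48545009 -0.29043785  0.15271334] [[-9.992e-01  3.990e-02 -9.000e-04]
 [ 3.990e-02  9.992e-01  1.400e-03]
 [ 9.000e-04  1.400e-03 -1.000e+00]]
tcp px [321.03324906 247.98169477] guess knob [316.77099151 196.80393982] [317.03131802 189.40309395]
```

View pics/w2.png

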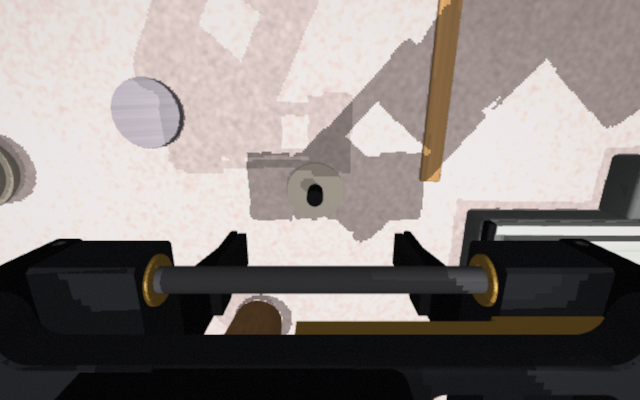

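The wrist view shows the puck disc centre at (316,189) and the knob top at (315,198), which agrees with the estimate of (0.485, -0.2945). Now I'll descend and grip.

servo_tool([
  {"offset":[0,-0.004,0.035],"dr":[0,0,0]},
  {"offset":[0,-0.004,0.075],"dr":[0,0,0]},
  {"offset":[0,-0.004,0.11],"dr":[0,0,0]},
  {"offset":[0,-0.004,0.13],"dr":[0,0,0]},
  {"offset":[0,-0.004,0.14],"dr":[0,0,0]},
  {"offset":[0,-0.004,0.14],"dr":[0,0,0]},
])

```text
time_s: 3.2
position: [0.4846, -0.2944, 0.011]
tcp_rot: [[-0.999, 0.04, -0.003], [0.04, 0.999, 0.003], [0.003, 0.003, -1.0]]
force: [0.2, 0.1, 0.8]
opening: 1.0
grasp_force: 0.0
```

servo_tool([
  {"offset":[0,0,0],"dr":[0,0,0]},
  {"offset":[0,0,0],"dr":[0,0,0]},
  {"offset":[0,0,0],"dr":[0,0,0]},
  {"offset":[0,0,0],"dr":[0,0,0]},
  {"offset":[0,0,0],"dr":[0,0,0]},
  {"offset":[0,0,0],"dr":[0,0,0]},
  {"offset":[0,0,0],"dr":[0,0,0]},
  {"offset":[0,0,0],"dr":[0,0,0]},
  {"offset":[0,0,0],"dr":[0,0,0]},
  {"offset":[0,0,0],"dr":[0,0,0]},
], gripper=1)

```text
time_s: 4.03
position: [0.4853, -0.297, 0.0125]
tcp_rot: [[-0.999, 0.042, -0.0], [0.042, 0.999, 0.0], [0.0, 0.0, -1.0]]
force: [-0.1, -0.1, 0.2]
opening: 0.322
grasp_force: 0.0
```

servo_tool([
  {"offset":[0,0,0],"dr":[0,0,0]},
  {"offset":[0,0,0],"dr":[0,0,0]},
  {"offset":[0,0,0],"dr":[0,0,0]},
  {"offset":[0,0,0],"dr":[0,0,0]},
  {"offset":[0,0,0],"dr":[0,0,0]},
  {"offset":[0,0,0],"dr":[0,0,0]},
])

```text
time_s: 4.53
position: [0.4853, -0.2968, 0.0124]
tcp_rot: [[-0.999, 0.042, -0.0], [0.042, 0.999, 0.0], [0.0, 0.0, -1.0]]
force: [-0.5, 1.2, -0.1]
opening: 0.173
grasp_force: 30.0
```

servo_tool([
  {"offset":[0,0,-0.02],"dr":[0,0,0]},
  {"offset":[0,0,-0.06],"dr":[0,0,0]},
  {"offset":[0,0,-0.1],"dr":[0,0,0]},
  {"offset":[0,0,-0.11],"dr":[0,0,0]},
  {"offset":[0,0,-0.11],"dr":[0,0,0]},
])

```text
time_s: 4.95
position: [0.4873, -0.2987, 0.1259]
tcp_rot: [[-0.999, 0.042, 0.006], [0.042, 0.999, -0.005], [-0.006, -0.005, -1.0]]
force: [0.4, -0.1, -2.6]
opening: 0.174
grasp_force: 30.0
```

servo_tool([
  {"offset":[-0.0814,0.271,0],"dr":[0,0,0]},
  {"offset":[-0.0814,0.271,0],"dr":[0,0,0]},
  {"offset":[-0.0814,0.271,0],"dr":[0,0,0]},
  {"offset":[-0.0814,0.271,0],"dr":[0,0,0]},
  {"offset":[-0.0814,0.271,0],"dr":[0,0,0]},
  {"offset":[-0.0814,0.271,0],"dr":[0,0,0]},
  {"offset":[-0.0814,0.271,0],"dr":[0,0,0]},
  {"offset":[-0.0814,0.271,0],"dr":[0,0,0]},
  {"offset":[-0.0814,0.271,0.02],"dr":[0,0,0]},
  {"offset":[-0.0814,0.271,0.035],"dr":[0,0,0]},
  {"offset":[-0.0814,0.271,0.045],"dr":[0,0,0]},
  {"offset":[-0.0814,0.271,0.045],"dr":[0,0,0]},
  {"offset":[-0.0814,0.271,0.045],"dr":[0,0,0]},
])

```text
time_s: 6.03
position: [0.5768, -0.0299, 0.0759]
tcp_rot: [[-0.999, 0.043, -0.004], [0.043, 0.999, 0.001], [0.004, 0.001, -1.0]]
force: [-0.0, -0.3, -2.3]
opening: 0.173
grasp_force: 30.0
```

Run:
```python
from h import *
import pickle
c=snap('wrist'); pickle.dump(c,open('w3.pkl','wb'))
cv2.imwrite('pics/w3.png',cv2.convertScaleAbs(c['color'][:,:,::-1],alpha=1.1))
s=bot.read_state(); print(s['time_s'],s['position'],np.round(s['tcp_rot'],4),s['force'])
```

```text
6.0833 [ 0.57777438 -0.03014431  0.07691072] [[-9.991e-01  4.280e-02 -1.200e-03]
 [ 4.280e-02  9.991e-01  2.000e-04]
 [ 1.300e-03  2.000e-04 -1.000e+00]] [ 0.43331248  0.17103798 -1.89906196]
```

View pics/w3.png

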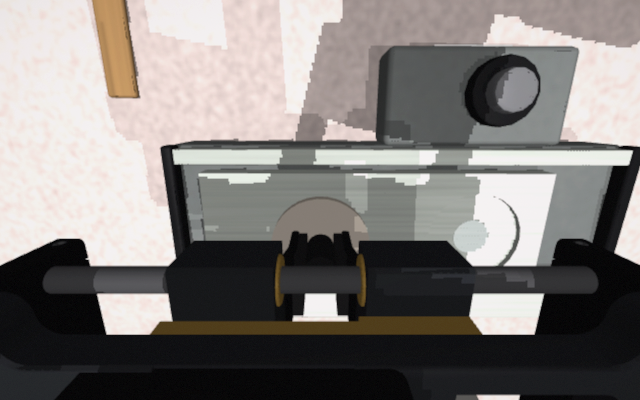

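The puck hangs over the right half, with the near wall and bed edges horizontal in the image, so the yaw is aligned. The pocket window is near (471,235). Now I'll lower it gently.

servo_tool([
  {"offset":[0,0,0.004],"dr":[0,0,0]},
  {"offset":[0,0,0.008],"dr":[0,0,0]},
  {"offset":[0,0,0.011],"dr":[0,0,0]},
  {"offset":[0,0,0.012],"dr":[0,0,0]},
  {"offset":[0,0,0.012],"dr":[0,0,0]},
  {"offset":[0,0,0.012],"dr":[0,0,0]},
])

```text
time_s: 6.58
position: [0.5782, -0.0297, 0.0656]
tcp_rot: [[-0.999, 0.042, 0.0], [0.042, 0.999, -0.0], [-0.0, -0.0, -1.0]]
force: [-0.2, -0.4, -2.7]
opening: 0.171
grasp_force: 30.0
```

servo_tool([
  {"offset":[0,0,0.0005],"dr":[0,0,0]},
  {"offset":[0,0,0.001],"dr":[0,0,0]},
  {"offset":[0,0,0.001],"dr":[0,0,0]},
])

```text
time_s: 6.83
position: [0.5782, -0.0297, 0.0646]
tcp_rot: [[-0.999, 0.042, 0.0], [0.042, 0.999, -0.0], [-0.0, -0.0, -1.0]]
force: [-0.2, 0.3, -2.2]
opening: 0.175
grasp_force: 30.0
```

Run:
```python
from h import *
import pickle
c=pickle.load(open('w3.pkl','rb'))
w=ray(c,(471,235),.046); r=ray(c,(519,235),.05); print(w,r)
n=[ray(c,(u,150),.057) for u in (172,632)]; print(n)
```

```text
[0.58560007 0.07409418 0.046     ] [0.58523782 0.10455594 0.05      ]
[array([ 0.5178555 , -0.11725471,  0.057     ]), array([0.52955244, 0.16001204, 0.057     ])]
```

servo_tool([
  {"offset":[0,0,0.0005],"dr":[0,0,0]},
  {"offset":[0,0,0.001],"dr":[0,0,0]},
  {"offset":[0,0,0.001],"dr":[0,0,0]},
])

```text
time_s: 7.08
position: [0.5781, -0.0297, 0.0635]
tcp_rot: [[-0.999, 0.042, -0.0], [0.042, 0.999, 0.0], [0.0, 0.0, -1.0]]
force: [0.3, 0.8, -1.7]
opening: 0.175
grasp_force: 30.0
```

servo_tool([
  {"offset":[0,0,0.0005],"dr":[0,0,0]},
  {"offset":[0,0,0.0005],"dr":[0,0,0]},
  {"offset":[0,0,0.0005],"dr":[0,0,0]},
])

```text
time_s: 7.33
position: [0.5781, -0.0297, 0.063]
tcp_rot: [[-0.999, 0.042, -0.0], [0.042, 0.999, 0.0], [0.0, 0.0, -1.0]]
force: [0.2, -0.3, -2.9]
opening: 0.172
grasp_force: 30.0
```

servo_tool([
  {"offset":[0,0,0.0003],"dr":[0,0,0]},
  {"offset":[0,0,0.0005],"dr":[0,0,0]},
  {"offset":[0,0,0.0005],"dr":[0,0,0]},
])

```text
time_s: 7.58
position: [0.5781, -0.0297, 0.0625]
tcp_rot: [[-0.999, 0.042, -0.0], [0.042, 0.999, 0.0], [0.0, 0.0, -1.0]]
force: [0.3, -0.5, -2.8]
opening: 0.172
grasp_force: 30.0
```

servo_tool([
  {"offset":[0,0,0.0003],"dr":[0,0,0]},
  {"offset":[0,0,0.0005],"dr":[0,0,0]},
  {"offset":[0,0,0.0005],"dr":[0,0,0]},
])

```text
time_s: 7.83
position: [0.5783, -0.0297, 0.0624]
tcp_rot: [[-0.999, 0.042, 0.0], [0.042, 0.999, -0.0], [-0.0, -0.0, -1.0]]
force: [-0.5, -0.4, 0.9]
opening: 0.174
grasp_force: 30.0
```

servo_tool([
  {"offset":[0,0,0.0002],"dr":[0,0,0]},
  {"offset":[0,0,0.0003],"dr":[0,0,0]},
  {"offset":[0,0,0.0003],"dr":[0,0,0]},
])

```text
time_s: 8.08
position: [0.5783, -0.0297, 0.0624]
tcp_rot: [[-0.999, 0.042, 0.001], [0.042, 0.999, -0.0], [-0.001, -0.0, -1.0]]
force: [-2.5, -0.3, 5.9]
opening: 0.177
grasp_force: 30.0
```

The puck has touched down. I'll ease the load and feel for the fence in +x in small steps while still gripping.

servo_tool([
  {"offset":[0,0,-0.0004],"dr":[0,0,0]},
  {"offset":[-0.0005,0,-0.0004],"dr":[0,0,0]},
  {"offset":[-0.001,0,-0.0004],"dr":[0,0,0]},
  {"offset":[-0.001,0,-0.0004],"dr":[0,0,0]},
])

```text
time_s: 8.42
position: [0.5794, -0.0298, 0.0624]
tcp_rot: [[-0.999, 0.042, 0.001], [0.042, 0.999, -0.0], [-0.001, -0.0, -1.0]]
force: [-0.1, 0.8, 5.2]
opening: 0.172
grasp_force: 30.0
```

servo_tool([
  {"offset":[-0.0003,0,0],"dr":[0,0,0]},
  {"offset":[-0.0005,0,0],"dr":[0,0,0]},
  {"offset":[-0.0005,0,0],"dr":[0,0,0]},
])

```text
time_s: 8.67
position: [0.5798, -0.0298, 0.0624]
tcp_rot: [[-0.999, 0.042, 0.0], [0.042, 0.999, -0.0], [-0.0, -0.0, -1.0]]
force: [-2.1, -0.8, 5.9]
opening: 0.175
grasp_force: 30.0
```

servo_tool([
  {"offset":[-0.0003,0,0],"dr":[0,0,0]},
  {"offset":[-0.0005,0,0],"dr":[0,0,0]},
  {"offset":[-0.0005,0,0],"dr":[0,0,0]},
])

```text
time_s: 8.92
position: [0.5803, -0.0298, 0.0624]
tcp_rot: [[-0.999, 0.042, 0.0], [0.042, 0.999, -0.0], [-0.0, -0.0, -1.0]]
force: [-1.5, -0.7, 5.3]
opening: 0.174
grasp_force: 30.0
```

servo_tool([
  {"offset":[-0.0003,0,-0.0003],"dr":[0,0,0]},
  {"offset":[-0.0005,0,-0.0003],"dr":[0,0,0]},
  {"offset":[-0.0005,0,-0.0003],"dr":[0,0,0]},
])

```text
time_s: 9.17
position: [0.5807, -0.0298, 0.0624]
tcp_rot: [[-0.999, 0.042, 0.0], [0.042, 0.999, -0.0], [-0.0, -0.0, -1.0]]
force: [-0.7, 0.1, 3.8]
opening: 0.174
grasp_force: 30.0
```

servo_tool([
  {"offset":[-0.0003,0,0],"dr":[0,0,0]},
  {"offset":[-0.0005,0,0],"dr":[0,0,0]},
  {"offset":[-0.0005,0,0],"dr":[0,0,0]},
])

```text
time_s: 9.42
position: [0.5812, -0.0298, 0.0624]
tcp_rot: [[-0.999, 0.042, 0.0], [0.042, 0.999, -0.0], [-0.0, -0.0, -1.0]]
force: [-1.1, -0.3, 3.2]
opening: 0.174
grasp_force: 30.0
```

servo_tool([
  {"offset":[-0.0003,0,0],"dr":[0,0,0]},
  {"offset":[-0.0005,0,0],"dr":[0,0,0]},
  {"offset":[-0.0005,0,0],"dr":[0,0,0]},
])

```text
time_s: 9.67
position: [0.5817, -0.0298, 0.0624]
tcp_rot: [[-0.999, 0.042, 0.0], [0.042, 0.999, 0.0], [-0.0, 0.0, -1.0]]
force: [-1.0, -1.2, 3.6]
opening: 0.173
grasp_force: 30.0
```

servo_tool([
  {"offset":[-0.0003,0,0],"dr":[0,0,0]},
  {"offset":[-0.0005,0,0],"dr":[0,0,0]},
  {"offset":[-0.0005,0,0],"dr":[0,0,0]},
])

```text
time_s: 9.92
position: [0.5818, -0.0298, 0.0624]
tcp_rot: [[-0.999, 0.042, -0.001], [0.042, 0.999, 0.0], [0.001, 0.0, -1.0]]
force: [-1.6, 0.2, 3.0]
opening: 0.175
grasp_force: 30.0
```

servo_tool([
  {"offset":[-0.0003,0,0],"dr":[0,0,0]},
  {"offset":[-0.0005,0,0],"dr":[0,0,0]},
  {"offset":[-0.0005,0,0],"dr":[0,0,0]},
])

```text
time_s: 10.17
position: [0.5819, -0.0298, 0.0624]
tcp_rot: [[-0.999, 0.042, -0.002], [0.042, 0.999, 0.0], [0.002, 0.0, -1.0]]
force: [-3.9, -0.6, 4.9]
opening: 0.175
grasp_force: 30.0
```

Fence contact is at TCP x≈0.5817, so the lane is at ≈0.5807 here. I'll back off 1 mm, slide 45 mm left with the puck on the bed (still in the right half), and touch again to get the yaw.

servo_tool([
  {"offset":[0.0019,0,-0.0003],"dr":[0,0,0]},
  {"offset":[0.0019,0.003,-0.0003],"dr":[0,0,0]},
  {"offset":[0.0019,0.006,-0.0003],"dr":[0,0,0]},
  {"offset":[0.0019,0.009,-0.0003],"dr":[0,0,0]},
  {"offset":[0.0019,0.012,-0.0003],"dr":[0,0,0]},
  {"offset":[0.0019,0.015,-0.0003],"dr":[0,0,0]},
  {"offset":[0.0019,0.018,-0.0003],"dr":[0,0,0]},
  {"offset":[0.0019,0.021,-0.0003],"dr":[0,0,0]},
  {"offset":[0.0019,0.024,-0.0003],"dr":[0,0,0]},
  {"offset":[0.0019,0.027,-0.0003],"dr":[0,0,0]},
  {"offset":[0.0019,0.03,-0.0003],"dr":[0,0,0]},
  {"offset":[0.0019,0.033,-0.0003],"dr":[0,0,0]},
  {"offset":[0.0019,0.036,-0.0003],"dr":[0,0,0]},
  {"offset":[0.0019,0.039,-0.0003],"dr":[0,0,0]},
  {"offset":[0.0019,0.041,-0.0003],"dr":[0,0,0]},
  {"offset":[0.0019,0.041,-0.0003],"dr":[0,0,0]},
  {"offset":[0.0019,0.041,-0.0003],"dr":[0,0,0]},
])

```text
time_s: 11.58
position: [0.5825, 0.0113, 0.0628]
tcp_rot: [[-0.999, 0.042, 0.0], [0.042, 0.999, -0.0], [-0.0, -0.0, -1.0]]
force: [-0.4, 0.2, -2.6]
opening: 0.172
grasp_force: 30.0
```

servo_tool([
  {"offset":[-0.0005,0,0],"dr":[0,0,0]},
  {"offset":[-0.0005,0,0],"dr":[0,0,0]},
  {"offset":[-0.0005,0,0],"dr":[0,0,0]},
])

```text
time_s: 11.83
position: [0.583, 0.0109, 0.0628]
tcp_rot: [[-0.999, 0.042, 0.0], [0.042, 0.999, -0.0], [-0.0, -0.0, -1.0]]
force: [-0.2, -0.4, -2.5]
opening: 0.172
grasp_force: 30.0
```

servo_tool([
  {"offset":[-0.0003,0,0],"dr":[0,0,0]},
  {"offset":[-0.0005,0,0],"dr":[0,0,0]},
  {"offset":[-0.0005,0,0],"dr":[0,0,0]},
])

```text
time_s: 12.08
position: [0.5835, 0.011, 0.0628]
tcp_rot: [[-0.999, 0.042, 0.0], [0.042, 0.999, -0.0], [-0.0, -0.0, -1.0]]
force: [-0.1, 1.0, -2.2]
opening: 0.173
grasp_force: 30.0
```

servo_tool([
  {"offset":[-0.0003,0,0],"dr":[0,0,0]},
  {"offset":[-0.0005,0,0],"dr":[0,0,0]},
  {"offset":[-0.0005,0,0],"dr":[0,0,0]},
])

```text
time_s: 12.33
position: [0.5837, 0.0111, 0.0627]
tcp_rot: [[-0.999, 0.042, -0.001], [0.042, 0.999, 0.0], [0.001, 0.0, -1.0]]
force: [-1.7, -0.0, -1.8]
opening: 0.172
grasp_force: 30.0
```

Second contact is at x≈0.5836, so the fence is at 2.7° and the lane here is at x≈0.5826. It extrapolates to 0.5855 at the pocket, which matches the camera. Next I'll back off, set down and let go.

servo_tool([
  {"offset":[0.0014,0,0],"dr":[0,0,0]},
  {"offset":[0.0014,0,0.0003],"dr":[0,0,0]},
  {"offset":[0.0014,0,0.0005],"dr":[0,0,0]},
  {"offset":[0.0014,0,0.0006],"dr":[0,0,0]},
  {"offset":[0.0014,0,0.0006],"dr":[0,0,0]},
])

```text
time_s: 12.75
position: [0.5828, 0.0111, 0.0624]
tcp_rot: [[-0.999, 0.042, 0.001], [0.042, 0.999, -0.0], [-0.001, -0.0, -1.0]]
force: [0.3, 0.7, 0.1]
opening: 0.174
grasp_force: 30.0
```

servo_tool([
  {"offset":[0,0,0],"dr":[0,0,0]},
  {"offset":[0,0,0],"dr":[0,0,0]},
  {"offset":[0,0,0],"dr":[0,0,0]},
  {"offset":[0,0,0],"dr":[0,0,0]},
  {"offset":[0,0,0],"dr":[0,0,0]},
], gripper=0.4)

```text
time_s: 13.17
position: [0.5827, 0.0111, 0.0622]
tcp_rot: [[-0.999, 0.042, 0.0], [0.042, 0.999, -0.0], [-0.0, -0.0, -1.0]]
force: [-0.6, -0.4, 0.1]
opening: 0.295
grasp_force: 0.0
```

servo_tool([
  {"offset":[0,0.0015,0],"dr":[0,0,0]},
  {"offset":[0,0.003,0],"dr":[0,0,0]},
  {"offset":[0,0.0045,0],"dr":[0,0,0]},
  {"offset":[0,0.006,0],"dr":[0,0,0]},
  {"offset":[0,0.0077,0],"dr":[0,0,0]},
  {"offset":[0,0.0094,0],"dr":[0,0,0]},
  {"offset":[0,0.011,0],"dr":[0,0,0]},
  {"offset":[0,0.0127,0],"dr":[0,0,0]},
  {"offset":[-0.0001,0.0144,0],"dr":[0,0,0]},
  {"offset":[-0.0001,0.016,0],"dr":[0,0,0]},
  {"offset":[-0.0001,0.0177,0],"dr":[0,0,0]},
  {"offset":[-0.0001,0.0194,0],"dr":[0,0,0]},
  {"offset":[-0.0001,0.021,0],"dr":[0,0,0]},
  {"offset":[-0.0001,0.0227,0],"dr":[0,0,0]},
  {"offset":[-0.0001,0.0244,0],"dr":[0,0,0]},
  {"offset":[-0.0001,0.026,0],"dr":[0,0,0]},
  {"offset":[-0.0001,0.0277,0],"dr":[0,0,0]},
  {"offset":[-0.0001,0.0294,0],"dr":[0,0,0]},
  {"offset":[-0.0001,0.031,0],"dr":[0,0,0]},
  {"offset":[-0.0001,0.032,0],"dr":[0,0,0]},
])

```text
time_s: 14.83
position: [0.584, 0.0433, 0.0622]
tcp_rot: [[-0.999, 0.042, -0.0], [0.042, 0.999, 0.0], [0.0, 0.0, -1.0]]
force: [-0.6, -0.7, -0.2]
opening: 0.301
grasp_force: 0.2
```

Run:
```python
from h import *
import pickle
c=snap('wrist'); pickle.dump(c,open('w4.pkl','wb'))
cv2.imwrite('pics/w4.png',cv2.convertScaleAbs(c['color'][:,:,::-1],alpha=1.1))
s=bot.read_state(); print(s['time_s'],s['position'],s['force'])
```

```text
14.8833 [0.58399235 0.04347218 0.06213892] [ 0.73827112  0.34416305 -0.98906238]
```

View pics/w4.png

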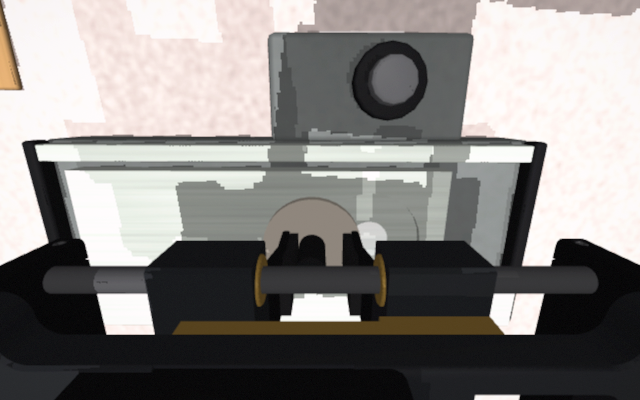

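The puck disc is at about column 312, pushed by the right finger, and the pocket's far edge is at column 418. I'll keep pushing at about 20 mm/s, then take small steps near the drop.

servo_tool([
  {"offset":[0,0.0017,0],"dr":[0,0,0]},
  {"offset":[0,0.0034,0],"dr":[0,0,0]},
  {"offset":[0,0.005,0],"dr":[0,0,0]},
  {"offset":[0,0.0067,0],"dr":[0,0,0]},
  {"offset":[0,0.0084,0],"dr":[0,0,0]},
  {"offset":[0,0.01,0],"dr":[0,0,0]},
  {"offset":[0,0.0117,0],"dr":[0,0,0]},
  {"offset":[-0.0001,0.0134,0],"dr":[0,0,0]},
  {"offset":[-0.0001,0.015,0],"dr":[0,0,0]},
  {"offset":[-0.0001,0.0167,0],"dr":[0,0,0]},
  {"offset":[-0.0001,0.0184,0],"dr":[0,0,0]},
  {"offset":[-0.0001,0.02,0],"dr":[0,0,0]},
  {"offset":[-0.0001,0.0217,0],"dr":[0,0,0]},
  {"offset":[-0.0001,0.0234,0],"dr":[0,0,0]},
  {"offset":[-0.0001,0.025,0],"dr":[0,0,0]},
])

```text
time_s: 16.13
position: [0.5851, 0.0684, 0.062]
tcp_rot: [[-0.999, 0.042, -0.0], [0.042, 0.999, 0.0], [0.0, 0.0, -1.0]]
force: [-0.2, -0.8, 0.2]
opening: 0.3
grasp_force: 0.1
```

servo_tool([
  {"offset":[0,0.0015,0],"dr":[0,0,0]},
  {"offset":[0,0.003,0],"dr":[0,0,0]},
])

```text
time_s: 16.3
position: [0.5853, 0.0713, 0.0621]
tcp_rot: [[-0.999, 0.042, -0.0], [0.042, 0.999, 0.0], [0.0, 0.0, -1.0]]
force: [0.3, -0.7, -1.4]
opening: 0.302
grasp_force: 0.1
```

servo_tool([
  {"offset":[0,0.0015,0],"dr":[0,0,0]},
  {"offset":[0,0.0025,0],"dr":[0,0,0]},
])

```text
time_s: 16.47
position: [0.5854, 0.0738, 0.0621]
tcp_rot: [[-0.999, 0.042, -0.0], [0.042, 0.999, 0.0], [0.0, 0.0, -1.0]]
force: [-0.7, -0.6, -0.5]
opening: 0.301
grasp_force: 0.1
```

servo_tool([
  {"offset":[0,0.0015,0],"dr":[0,0,0]},
  {"offset":[0,0.002,0],"dr":[0,0,0]},
])

```text
time_s: 16.63
position: [0.5855, 0.0758, 0.0621]
tcp_rot: [[-0.999, 0.042, -0.0], [0.042, 0.999, 0.0], [0.0, 0.0, -1.0]]
force: [-0.5, 0.3, -0.1]
opening: 0.3
grasp_force: 0.0
```

servo_tool([
  {"offset":[0,0.001,0],"dr":[0,0,0]},
  {"offset":[0,0.001,0],"dr":[0,0,0]},
])

```text
time_s: 16.8
position: [0.5855, 0.0768, 0.0621]
tcp_rot: [[-0.999, 0.042, -0.0], [0.042, 0.999, 0.0], [0.0, 0.0, -1.0]]
force: [0.3, 0.1, 0.1]
opening: 0.299
grasp_force: 0.0
```

servo_tool([
  {"offset":[0,0.001,0],"dr":[0,0,0]},
  {"offset":[0,0.001,0],"dr":[0,0,0]},
])

```text
time_s: 16.97
position: [0.5856, 0.0777, 0.0622]
tcp_rot: [[-0.999, 0.042, 0.0], [0.042, 0.999, 0.0], [-0.0, 0.0, -1.0]]
force: [-0.7, -0.2, -0.1]
opening: 0.302
grasp_force: 0.0
```

The pad contact vanished at about y=0.075, which is probably the drop. I'll look to check.

Run:
```python
from h import *
import pickle
c=snap('wrist'); pickle.dump(c,open('w5.pkl','wb'))
im=c['color'][:,:,::-1][130:330,180:480]
cv2.imwrite('pics/w5.png',cv2.convertScaleAbs(cv2.resize(im,None,fx=2.6,fy=2.6,interpolation=cv2.INTER_CUBIC),alpha=1.2))
s=bot.read_state(); print(s['time_s'],s['position'],s['force'])
print(proj(c,[.5855,.0737,.054]),proj(c,[.5555,.0737,.054]),proj(c,[.5555,.0737,.058]))
```

```text
17.0167 [0.5855828  0.07765764 0.06216392] [1.10949868 0.41367601 0.06863968]
[314.30828141 241.99101259] [311.93205296 195.21404125] [311.74729178 196.99634763]
```

View pics/w5.png

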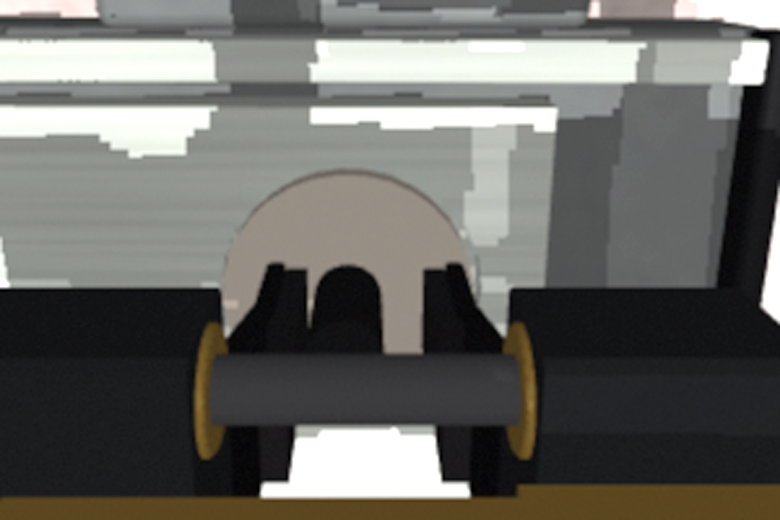

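The puck sits concentric with the pocket, and the pushing finger is no longer touching the knob. A gentle nudge will confirm that it is held by the wall.

servo_tool([
  {"offset":[0,0.0008,0],"dr":[0,0,0]},
  {"offset":[0,0.0008,0],"dr":[0,0,0]},
])

```text
time_s: 17.18
position: [0.5856, 0.0785, 0.0621]
tcp_rot: [[-0.999, 0.042, -0.0], [0.042, 0.999, 0.0], [0.0, 0.0, -1.0]]
force: [0.5, 0.5, 0.1]
opening: 0.297
grasp_force: 0.0
```

servo_tool([
  {"offset":[0,0.0008,0],"dr":[0,0,0]},
  {"offset":[0,0.0008,0],"dr":[0,0,0]},
])

```text
time_s: 17.35
position: [0.5856, 0.0792, 0.0621]
tcp_rot: [[-0.999, 0.042, -0.0], [0.042, 0.999, -0.0], [0.0, -0.0, -1.0]]
force: [-0.8, -0.5, -0.5]
opening: 0.298
grasp_force: 0.1
```

servo_tool([
  {"offset":[0,0.0006,0],"dr":[0,0,0]},
  {"offset":[0,0.0006,0],"dr":[0,0,0]},
])

```text
time_s: 17.52
position: [0.5856, 0.0798, 0.0621]
tcp_rot: [[-0.999, 0.042, -0.0], [0.042, 0.999, -0.0], [0.0, -0.0, -1.0]]
force: [0.3, -0.8, -1.2]
opening: 0.304
grasp_force: 0.1
```

servo_tool([
  {"offset":[0,0.0006,0],"dr":[0,0,0]},
  {"offset":[0,0.0006,0],"dr":[0,0,0]},
])

```text
time_s: 17.68
position: [0.5857, 0.0804, 0.0622]
tcp_rot: [[-0.999, 0.042, 0.0], [0.042, 0.999, -0.0], [-0.0, -0.0, -1.0]]
force: [0.4, -0.2, 0.9]
opening: 0.3
grasp_force: 0.2
```

servo_tool([
  {"offset":[0,0.0006,0],"dr":[0,0,0]},
  {"offset":[0,0.0006,0],"dr":[0,0,0]},
])

```text
time_s: 17.85
position: [0.5857, 0.0811, 0.0622]
tcp_rot: [[-0.999, 0.042, 0.0], [0.042, 0.999, 0.0], [-0.0, 0.0, -1.0]]
force: [-0.6, 0.2, 0.3]
opening: 0.299
grasp_force: 0.1
```

servo_tool([
  {"offset":[0,0.0006,0],"dr":[0,0,0]},
  {"offset":[0,0.0006,0],"dr":[0,0,0]},
])

```text
time_s: 18.02
position: [0.5858, 0.0813, 0.0622]
tcp_rot: [[-0.999, 0.042, -0.0], [0.042, 0.999, -0.001], [-0.0, -0.001, -1.0]]
force: [0.2, -2.0, -0.0]
opening: 0.298
grasp_force: 0.9
```

The wall resists at TCP y≈0.0813, which puts the pocket centre at ≈0.075. I'll back off, lift clear of the knob, then touch the knob top lightly to check its height (84 mm if home, 88 mm if not).

servo_tool([
  {"offset":[0,-0.003,0],"dr":[0,0,0]},
  {"offset":[0,-0.005,0],"dr":[0,0,0]},
  {"offset":[0,-0.005,0],"dr":[0,0,0]},
  {"offset":[0,-0.005,-0.02],"dr":[0,0,0]},
  {"offset":[0,-0.005,-0.042],"dr":[0,0,0]},
  {"offset":[0,-0.005,-0.042],"dr":[0,0,0]},
])

```text
time_s: 18.52
position: [0.5882, 0.0766, 0.1076]
tcp_rot: [[-0.999, 0.042, 0.007], [0.042, 0.999, -0.0], [-0.007, 0.0, -1.0]]
force: [0.3, 0.4, 0.5]
opening: 0.305
grasp_force: 0.0
```

servo_tool([
  {"offset":[0,0,0],"dr":[0,0,0]},
  {"offset":[0,0,0],"dr":[0,0,0]},
  {"offset":[0,0,0.004],"dr":[0,0,0]},
  {"offset":[0,0,0.008],"dr":[0,0,0]},
  {"offset":[0,0,0.012],"dr":[0,0,0]},
  {"offset":[0,0,0.012],"dr":[0,0,0]},
], gripper=1)

```text
time_s: 19.02
position: [0.5843, 0.0766, 0.0903]
tcp_rot: [[-0.999, 0.042, -0.004], [0.042, 0.999, 0.0], [0.004, 0.0, -1.0]]
force: [-0.0, 0.4, -0.2]
opening: 0.015
grasp_force: 0.0
```

servo_tool([
  {"offset":[0,0,0.001],"dr":[0,0,0]},
  {"offset":[0,0,0.002],"dr":[0,0,0]},
  {"offset":[0,0,0.002],"dr":[0,0,0]},
])

```text
time_s: 19.27
position: [0.5854, 0.0766, 0.0899]
tcp_rot: [[-0.999, 0.042, -0.0], [0.042, 0.999, 0.0], [0.0, -0.0, -1.0]]
force: [-0.4, 0.2, -0.0]
opening: 0.006
grasp_force: 0.0
```

servo_tool([
  {"offset":[0,0,0.0005],"dr":[0,0,0]},
  {"offset":[0,0,0.001],"dr":[0,0,0]},
  {"offset":[0,0,0.001],"dr":[0,0,0]},
])

```text
time_s: 19.52
position: [0.5856, 0.0766, 0.0892]
tcp_rot: [[-0.999, 0.042, 0.0], [0.042, 0.999, -0.0], [-0.0, -0.0, -1.0]]
force: [-0.8, 0.2, 0.0]
opening: 0.006
grasp_force: 0.0
```

servo_tool([
  {"offset":[0,0,0.0007],"dr":[0,0,0]},
  {"offset":[0,0,0.0014],"dr":[0,0,0]},
  {"offset":[0,0,0.0014],"dr":[0,0,0]},
])

```text
time_s: 19.77
position: [0.5855, 0.0766, 0.0877]
tcp_rot: [[-0.999, 0.042, -0.0], [0.042, 0.999, 0.0], [0.0, 0.0, -1.0]]
force: [0.4, 0.2, -0.4]
opening: 0.008
grasp_force: 0.0
```

servo_tool([
  {"offset":[0,0,0.0005],"dr":[0,0,0]},
  {"offset":[0,0,0.001],"dr":[0,0,0]},
  {"offset":[0,0,0.001],"dr":[0,0,0]},
])

```text
time_s: 20.02
position: [0.5855, 0.0766, 0.0866]
tcp_rot: [[-0.999, 0.042, -0.0], [0.042, 0.999, 0.0], [0.0, 0.0, -1.0]]
force: [-0.3, -0.4, -0.2]
opening: 0.003
grasp_force: 0.0
```

servo_tool([
  {"offset":[0,0,0.0005],"dr":[0,0,0]},
  {"offset":[0,0,0.001],"dr":[0,0,0]},
  {"offset":[0,0,0.001],"dr":[0,0,0]},
])

```text
time_s: 20.27
position: [0.5854, 0.0766, 0.0856]
tcp_rot: [[-0.999, 0.042, -0.0], [0.042, 0.999, 0.0], [0.0, 0.0, -1.0]]
force: [-0.4, 0.3, -0.6]
opening: 0.001
grasp_force: 0.0
```

servo_tool([
  {"offset":[0,0,0.0005],"dr":[0,0,0]},
  {"offset":[0,0,0.001],"dr":[0,0,0]},
  {"offset":[0,0,0.001],"dr":[0,0,0]},
])

```text
time_s: 20.52
position: [0.5855, 0.0766, 0.0847]
tcp_rot: [[-0.999, 0.042, -0.0], [0.042, 0.999, 0.0], [0.0, 0.0, -1.0]]
force: [0.6, 0.3, 0.4]
opening: 0.005
grasp_force: 0.0
```

servo_tool([
  {"offset":[0,0,0.0005],"dr":[0,0,0]},
  {"offset":[0,0,0.0005],"dr":[0,0,0]},
  {"offset":[0,0,0.0005],"dr":[0,0,0]},
])

```text
time_s: 20.77
position: [0.5855, 0.0766, 0.0844]
tcp_rot: [[-0.999, 0.042, 0.0], [0.042, 0.999, -0.0], [-0.0, -0.0, -1.0]]
force: [-0.5, 0.1, 1.6]
opening: 0.005
grasp_force: 1.0
```

servo_tool([
  {"offset":[0,0,0.0005],"dr":[0,0,0]},
  {"offset":[0,0,0.0005],"dr":[0,0,0]},
  {"offset":[0,0,0.0005],"dr":[0,0,0]},
])

```text
time_s: 21.02
position: [0.5856, 0.0766, 0.0844]
tcp_rot: [[-0.999, 0.042, 0.0], [0.042, 0.999, -0.0], [-0.0, -0.0, -1.0]]
force: [-0.7, -0.9, 4.8]
opening: 0.002
grasp_force: 2.6
```

The knob top touched at 0.0844, so the puck is fully home (84 mm). Next I'll lift and refine the button position from the saved close views.

servo_tool([
  {"offset":[0,0,-0.02],"dr":[0,0,0]},
  {"offset":[0,0,-0.035],"dr":[0,0,0]},
  {"offset":[0,0,-0.035],"dr":[0,0,0]},
])

```text
time_s: 21.27
position: [0.5877, 0.0765, 0.1213]
tcp_rot: [[-0.999, 0.042, 0.006], [0.042, 0.999, -0.0], [-0.006, -0.0, -1.0]]
force: [1.0, -0.2, 0.6]
opening: 0.005
grasp_force: 0.0
```

Run:
```python
from h import *
import pickle
P=lambda c:np.array(c['camera_matrix'])@np.c_[c['R'],c['t']]
w3,w4=[pickle.load(open(f,'rb')) for f in('w3.pkl','w4.pkl')]
X=cv2.triangulatePoints(P(w3),P(w4),np.array([[517.],[89]]),np.array([[396.],[78]])).ravel();print(X[:3]/X[3])
for z in(.055,.06,.065): print(z,ray(w3,(517,89),z).round(4),ray(w4,(396,78),z).round(4))
s=bot.read_state();print(s['position'])
```

```text
[0.49167473 0.08668696 0.05573437]
0.055 [0.4917 0.0872 0.055 ] [0.4915 0.0869 0.055 ]
0.06 [0.492 0.084 0.06 ] [0.492  0.0857 0.06  ]
0.065 [0.4923 0.0809 0.065 ] [0.4925 0.0845 0.065 ]
[0.58765802 0.07652273 0.12126402]
```

servo_tool([
  {"offset":[0.035,0.002,0],"dr":[0,0,0]},
  {"offset":[0.07,0.004,0],"dr":[0,0,0]},
  {"offset":[0.095,0.0045,0],"dr":[0,0,0]},
  {"offset":[0.095,0.0045,0.02],"dr":[0,0,0]},
  {"offset":[0.095,0.0045,0.04],"dr":[0,0,0]},
  {"offset":[0.095,0.0045,0.048],"dr":[0,0,0]},
  {"offset":[0.095,0.0045,0.048],"dr":[0,0,0]},
  {"offset":[0.095,0.0045,0.048],"dr":[0,0,0]},
])

```text
time_s: 21.93
position: [0.4908, 0.085, 0.0702]
tcp_rot: [[-0.999, 0.042, -0.001], [0.042, 0.999, 0.0], [0.001, 0.0, -1.0]]
force: [-0.2, -1.0, -0.0]
opening: 0.007
grasp_force: 0.0
```

servo_tool([
  {"offset":[0,0,0.001],"dr":[0,0,0]},
  {"offset":[0,0,0.002],"dr":[0,0,0]},
  {"offset":[0,0,0.003],"dr":[0,0,0]},
  {"offset":[0,0,0.003],"dr":[0,0,0]},
])

```text
time_s: 22.27
position: [0.4912, 0.0851, 0.0681]
tcp_rot: [[-0.999, 0.042, 0.001], [0.042, 0.999, -0.0], [-0.001, 0.0, -1.0]]
force: [-0.5, -1.0, -0.4]
opening: 0.003
grasp_force: 0.0
```

servo_tool([
  {"offset":[0,0,0.001],"dr":[0,0,0]},
  {"offset":[0,0,0.002],"dr":[0,0,0]},
  {"offset":[0,0,0.003],"dr":[0,0,0]},
  {"offset":[0,0,0.003],"dr":[0,0,0]},
])

```text
time_s: 22.6
position: [0.4907, 0.0851, 0.0646]
tcp_rot: [[-0.999, 0.042, -0.0], [0.042, 0.999, -0.0], [0.0, -0.0, -1.0]]
force: [0.0, -0.3, -0.2]
opening: 0.008
grasp_force: 0.0
```

servo_tool([
  {"offset":[0,0,0.001],"dr":[0,0,0]},
  {"offset":[0,0,0.002],"dr":[0,0,0]},
  {"offset":[0,0,0.002],"dr":[0,0,0]},
])

```text
time_s: 22.85
position: [0.4907, 0.0851, 0.0626]
tcp_rot: [[-0.999, 0.042, -0.0], [0.042, 0.999, 0.0], [0.0, 0.0, -1.0]]
force: [0.8, -0.2, -1.1]
opening: 0.004
grasp_force: 0.0
```

servo_tool([
  {"offset":[0,0,0.001],"dr":[0,0,0]},
  {"offset":[0,0,0.002],"dr":[0,0,0]},
  {"offset":[0,0,0.002],"dr":[0,0,0]},
])

```text
time_s: 23.1
position: [0.4907, 0.0851, 0.0606]
tcp_rot: [[-0.999, 0.042, -0.0], [0.042, 0.999, 0.0], [0.0, -0.0, -1.0]]
force: [-0.1, -0.6, 0.3]
opening: 0.002
grasp_force: 0.0
```

servo_tool([
  {"offset":[0,0,0.001],"dr":[0,0,0]},
  {"offset":[0,0,0.002],"dr":[0,0,0]},
  {"offset":[0,0,0.002],"dr":[0,0,0]},
])

```text
time_s: 23.35
position: [0.4907, 0.0851, 0.0586]
tcp_rot: [[-0.999, 0.042, -0.0], [0.042, 0.999, -0.0], [0.0, -0.0, -1.0]]
force: [0.0, 0.5, 0.6]
opening: 0.01
grasp_force: 0.0
```

servo_tool([
  {"offset":[0,0,0.001],"dr":[0,0,0]},
  {"offset":[0,0,0.002],"dr":[0,0,0]},
  {"offset":[0,0,0.002],"dr":[0,0,0]},
])

```text
time_s: 23.6
position: [0.4908, 0.0851, 0.0568]
tcp_rot: [[-0.999, 0.042, -0.0], [0.042, 0.999, -0.0], [0.0, -0.0, -1.0]]
force: [-0.1, 0.7, 1.7]
opening: 0.004
grasp_force: 1.1
```

servo_tool([
  {"offset":[0,0,0.001],"dr":[0,0,0]},
  {"offset":[0,0,0.002],"dr":[0,0,0]},
  {"offset":[0,0,0.002],"dr":[0,0,0]},
])

```text
time_s: 23.85
position: [0.4907, 0.0851, 0.0548]
tcp_rot: [[-0.999, 0.042, -0.0], [0.042, 0.999, 0.0], [0.0, 0.0, -1.0]]
force: [-0.7, -1.3, 3.9]
opening: 0.008
grasp_force: 1.7
```

servo_tool([
  {"offset":[0,0,0.001],"dr":[0,0,0]},
  {"offset":[0,0,0.002],"dr":[0,0,0]},
  {"offset":[0,0,0.002],"dr":[0,0,0]},
])

```text
time_s: 24.1
position: [0.4908, 0.0851, 0.0527]
tcp_rot: [[-0.999, 0.042, 0.0], [0.042, 0.999, 0.0], [-0.0, 0.0, -1.0]]
force: [-0.1, -0.3, 4.6]
opening: 0.003
grasp_force: 2.3
```

servo_tool([
  {"offset":[0,0,0.001],"dr":[0,0,0]},
  {"offset":[0,0,0.0015],"dr":[0,0,0]},
  {"offset":[0,0,0.0015],"dr":[0,0,0]},
])

```text
time_s: 24.35
position: [0.4908, 0.0851, 0.0523]
tcp_rot: [[-0.999, 0.042, 0.0], [0.042, 0.999, -0.0], [-0.0, -0.0, -1.0]]
force: [-1.5, -0.6, 13.0]
opening: 0.008
grasp_force: 6.4
```

servo_tool([
  {"offset":[0,0,0.0005],"dr":[0,0,0]},
  {"offset":[0,0,0.0005],"dr":[0,0,0]},
  {"offset":[0,0,0.0005],"dr":[0,0,0]},
])

```text
time_s: 24.6
position: [0.4908, 0.0851, 0.0522]
tcp_rot: [[-0.999, 0.042, 0.001], [0.042, 0.999, -0.0], [-0.001, -0.0, -1.0]]
force: [-3.2, 0.2, 16.3]
opening: 0.008
grasp_force: 8.3
```

The button is at its hard stop. I'll lift off and check the scene.

servo_tool([
  {"offset":[0,0,-0.01],"dr":[0,0,0]},
  {"offset":[0,0,-0.04],"dr":[0,0,0]},
  {"offset":[0.02,0,-0.08],"dr":[0,0,0]},
  {"offset":[0.04,0,-0.12],"dr":[0,0,0]},
  {"offset":[0.05,0,-0.15],"dr":[0,0,0]},
  {"offset":[0.05,0,-0.15],"dr":[0,0,0]},
  {"offset":[0.05,0,-0.15],"dr":[0,0,0]},
], gripper=0.8)

```text
time_s: 25.18
position: [0.4418, 0.0873, 0.2025]
tcp_rot: [[-0.999, 0.042, 0.006], [0.042, 0.999, -0.0], [-0.006, -0.0, -1.0]]
force: [-0.1, 0.0, 0.1]
opening: 0.099
grasp_force: 0.0
```

Run:
```python
from h import *
c=snap('scene')
im=c['color'][:,:,::-1][150:270,250:410]
cv2.imwrite('pics/end.png',cv2.convertScaleAbs(cv2.resize(im,None,fx=4.5,fy=4.5,interpolation=cv2.INTER_CUBIC),alpha=1.3))
```

```text
(no output)
```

View pics/end.png

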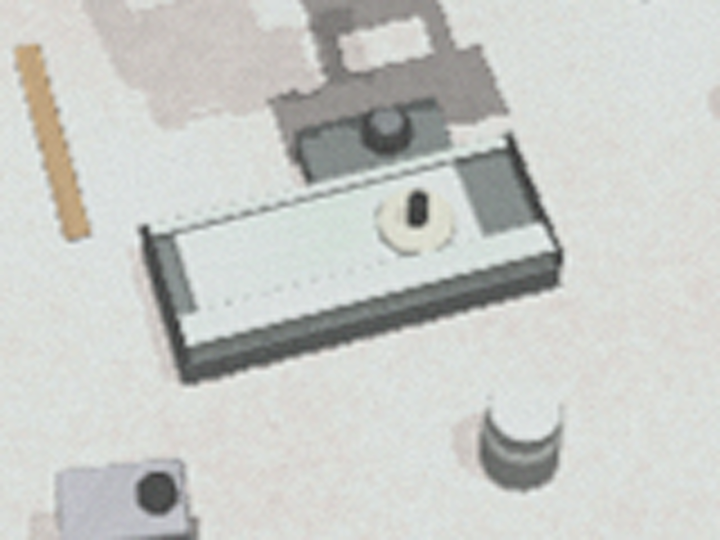

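The crop shows the puck seated flat in the pocket at (416,222), the button sprung back at (387,128), and the stick, tin and jar undisturbed.

```bash
python3 -c "
from rig import ticket
print(ticket.hand_in())"
```

```text
the job is handed in; nothing more can be done
None
```

The job is handed in, with no verdict shown: the puck is fully home in the pocket (knob top measured at 84 mm), the button was pressed to its stop and released, and the robot is clear of everything at about 25 s.

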